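# Lay out the egg-steaming station on the grill's side shelf

## Task

Set out the steaming station in one row beside the kettle, seen from the robot's side, where the cook stands: lid squarely on the bamboo steamer, measuring cup upright midway between steamer and kettle, and chopstick rest in line on the steamer's other side (away from the kettle), two or three fingers' breadth clear of the basket and lying lengthwise along the row. Lay the grill pick with its steel shaft in the rest's saddle, handle towards the cook and point straight away, so that the point stays off the shelf. Leave the steamer, the kettle and the steel tumbler standing where they are.

Things in the scene. Friction and masses are not known exactly. Their poses are not given: they have to be found in the camera images.
- lid: round bamboo steamer lid lying flat on the shelf, right way up, 130 mm across, same width as the steamer basket; flat underside; band and woven top 28 mm high, with a bamboo bar handle over its middle: 70 mm long along the body's x, 16 mm wide (y), from 44 to 58 mm above the underside, on two 10 mm pegs at x = +-24 mm with an open gap below. Origin: centre of the underside, z up. 140 g
- cup: small white plastic measuring cup standing upright, open, 68 mm high, 48 mm across at the foot and 58 mm at the rim, wall 3 mm; loop handle on the +y side reaching 54 mm from the axis between 15 and 61 mm height, small pouring lip at -y; fine grey marks at +-x. Origin: centre of the underside, z up. 45 g
- rest: white ceramic chopstick rest, a bar 60 mm long along its x and 20 mm wide (y): a flat saddle 12 mm high over the middle 36 mm between two end humps 18 mm high. Origin: centre of the underside, z up. 45 g
- pick: steel grill pick lying flat, 210 mm long: dark wooden handle 100 mm long (x from -50 to +50 mm), 18 mm wide (y), 16 mm high, then a straight steel shaft 5 mm thick along +x to the point at x = +160 mm, its axis 10 mm above the handle's underside. At the start the point is turned towards the robot. Origin: centre of the handle's underside; balance point about x = +28 mm. 50 g
- steamer: open round bamboo steamer basket standing on the shelf with three brown eggs inside (below the rim), 130 mm across, 60 mm high, band 9 mm thick. Origin: centre of the underside, z up; its y axis runs along the line to the kettle, which stands at either +y or -y (270 to 285 mm between centres), its x axis points away from the robot. 500 g, loose
- kettle: brass-coloured aluminium kettle, round body 116 mm across, 94 mm high to its lid, bail handle up to 145 mm, spout pointing away from the robot to 100 mm from the axis. Origin: centre of the underside, z up, spout along +x. 950 g, loose; stays where it is
- tumbler: plain straight steel drinking tumbler, 62 mm across the rim, 78 mm high, no handle; not part of the layout and stays where it is. Origin: centre of the underside
Not all that is in view belongs to the job. Leave any black, pink or red look-alike of the lid alone.

How it is judged:
At the end, for the whole second after the job is handed in: Lid flat on basket, centred within 12 mm; cup upright, under 157 mm from steamer and kettle; rest 102-168 mm from steamer, away from kettle (centres); both in row within 25-30 mm; shaft on rest within 18 mm of its middle, square and fore-aft within 0.4 rad, point raised by 0.013-0.12 rad; all still (horizontal distance between lid and steamer below 0.012 m and z of lid in the frame of steamer between 0.055 and 0.066 m and angle between lid's own z axis and vertical below 0.08 rad and horizontal distance between cup and steamer below 0.157 m and horizontal distance between cup and kettle below 0.157 m and x of cup in the frame of steamer between -0.025 and 0.025 m and angle between each of cup, rest's own z axis and vertical below 0.1 rad and height (world z) of each of cup, rest below 0.006 m and horizontal distance between rest and steamer between 0.102 and 0.168 m and horizontal distance between rest and kettle above 0.35 m and x of rest in the frame of steamer between -0.03 and 0.03 m and x of rest in the frame of pick between 0.055 and 0.152 m and y of rest in the frame of pick between -0.018 and 0.018 m and contact force between pick and rest above 0.02 N and angle between pick's own x axis and vertical between 1.45 and 1.558 rad and angle between the x axis of pick and the y axis of rest, either way round below 0.4 rad and angle between the x axis of pick and the x axis of steamer, either way round below 0.4 rad and x of pick in the frame of steamer below -0.02 m and linear speed of each of lid, cup, rest, pick below 0.02 m/s); the robot touches nothing.
It fails at once if the steamer is shifted by more than 20 mm or tipped (distance of steamer from where it was at the start of the episode above 0.02 m or angle between steamer's own z axis and vertical above 0.3 rad).
It fails at once if the kettle is shifted by more than 20 mm or tipped (distance of kettle from where it was at the start of the episode above 0.02 m or angle between kettle's own z axis and vertical above 0.3 rad).
It fails at once if the tumbler is shifted by more than 20 mm or tipped (distance of tumbler from where it was at the start of the episode above 0.02 m or angle between tumbler's own z axis and vertical above 0.3 rad).
It also fails if it takes over 112 s, if anything falls off the work surface, if the arm or the gripper's body presses on something with over 40 N, if the wrist force passes 120 N, or if a joint passes its speed limit or range.

## Robot

A 6-joint arm with a two-finger parallel gripper is mounted at the origin on the work surface. World frame = base frame: x ahead of the robot, y to its left, z up, the work surface at z = 0. Lengths are in m, angles in rad, forces in N, time in s.
With the tool pointing down it reaches from about 0.35 to 0.975 m from the base axis. Payload 7.1 kg.
Tool frame: the origin (TCP) lies between the finger pads; the fingertips stand manip.tcp_to_tips ahead of it and the grasp point (between the pads) lies 5 mm behind it (manip.tcp_to_tips is the distance from the TCP to the fingertips, in m); x points along the fingers, z is the direction in which the jaws open and shut, and the axes are right-handed (so a half turn about x gives the same grasp; the last joint's range is limited). The gripper opens to 88 mm and grips with 3 to 60 N. Pads are 20 mm wide; open, the fingers measure 115 mm over their backs; the gripper's body (75 mm by 178 mm) begins 61 mm behind the grasp point.
Start: joints at [1.282, 0.423, 1.63, -0, 1.089, -0.019], TCP at [0.167, 0.602, 0.237] pointing down, gripper open.
Joint ranges: [-3, 3], [-0.9, 2.11], [0.09, 2.58], [-1.31, 4.45], [0.11, 2.69], [-2.54, 2.54]. Speed limits (rad/s): [2.39, 2.39, 3.01, 3.14, 3.14, 3.14].

## Interface

Orientations are given as [roll, pitch, yaw] about the fixed x, y, z axes, in that order (R = Rz(yaw) Ry(pitch) Rx(roll)).
In Python, from cell import manip, vision gives the robot as it stands.
- The arm moves only by the tool arm_command, never from a script. Its argument "deltas" is a list of rows, each a list of 7 numbers: the shift along the tool's x, y, z in cm, then the turn, a rotation vector about the tool's x, y, z in degrees, then the gripper's target within -1 to 1 (shut at 1, half-way at 0, fully open at -1). A call has 1 to 8 rows; each row shifts and turns the pose as measured when the row begins, along the tool's axes as they then stand; what a row does not reach is not made up. A row lasts 1/10 s, in which the tool goes at most 50 mm and 8.59 degrees, less where a joint would pass 70% of its speed; a pose out of reach is approached as far as the arm can. A call is refused whole if a number of a shift passes 5 or a number of a turn 8.59, either way. A call with a gripper value outside its range is refused whole. The fingers move at their own pace and stop on an object; the grip force is fixed at half the most. Time passes only in rows, so rows that do not move let the fingers close. It gives the time, the measured TCP pose, the force and the opening at its end, in the units of the state.
- manip.get_obs(): the state, without advancing time (a new reading comes with each control period).
- vision.get_image(name): name is "scene" or "top" or "wrist"; returns the picture (400x640x3 uint8, red, green, blue); there is no depth.
- vision.camera_model(name): a dict with "mtx" (3x3 intrinsics, pixels), "view" (4x4, takes a point from world to camera coordinates). Camera axes: x right, y up, looking along -z (the intrinsics and any distortion apply to the point x, -y, -z); pixel columns grow to the right and rows downward; lengths in m; the calibration is good to about 2 mm. A picture is of the moment at which its call begins: read the wrist's pose just before it. camera_model takes no time and is no camera call; for the wrist camera it gives the pose at the moment of the call.
- manip.hand_in(): hands the job in, once; it reports no verdict.
The state is a dict: "time": time; "joint_positions": joint angles; "joint_velocities": joint speeds; "joint_torque": joint torques, N m; "tool_pos": TCP position; "tool_rot": TCP orientation; "ft_force": force on the tool from outside, world axes, zero at the start; "torque": the same for the moment, N m; "width": opening from 0.0 (shut) to 1.0 (fully open).
Only numpy, scipy, OpenCV 4.12 (cv2) and the standard library are available. Lean on these libraries where they do the work, as an engineer would, in place of code of your own. Each camera call takes 0.05 s, during which the arm holds its last target. There are 200 camera calls.

## Working session

There is one attempt and no reset: what is moved stays moved. The work goes in short steps, Python scripts to look and compute and a tool call to move; the robot and the scene stay as the last step left them, time stands still between calls to the robot, and variables do not carry over. Pictures are saved under pics/ and viewed, about 12 in all and at most 16, crops included, and the job is handed in when it is done.

Besides the shell and the picture viewer there is one more tool, called after "Request:" by a JSON object that holds its "method" and its "body". arm_command: Moves the arm, as the interface text tells. Its arguments: {"type":"object","properties":{"deltas":{"type":"array","items":{"type":"array","items":{"type":"number"}}}},"required":["deltas"]}

```bash
ls; mkdir -p pics; cat > h.py <<'E'
import numpy as np, cv2
from cell import manip, vision
from scipy.spatial.transform import Rotation as R
def save(name,img): cv2.imwrite('pics/'+name+'.png',img[:,:,::-1])
def ray(cm,u,v,z):
    K=np.array(cm['mtx']);V=np.array(cm['view']);d=np.linalg.inv(K)@[u,v,1.];d=np.array([d[0],-d[1],-d[2]])
    Rm=V[:3,:3];c=-Rm.T@V[:3,3];w=Rm.T@d;return c+w*(z-c[2])/w[2]
def proj(cm,p):
    K=np.array(cm['mtx']);V=np.array(cm['view']);q=V[:3,:3]@p+V[:3,3];q=K@[q[0],-q[1],-q[2]];return q[:2]/q[2]
E
python3 - <<'E'
from h import *
o=manip.get_obs();print(o['tool_pos'],o['tool_rot'],o['width'],manip.tcp_to_tips)
for n in('scene','top'):
    save(n+'0',vision.get_image(n));c=vision.camera_model(n);print(n,c)
E
```

```text
pics
[0.16638863 0.60187592 0.23589875] [ 3.13069659  1.56925303 -1.85144579] 1.0008862424351501 0.014
scene {'mtx': array([[410.30164821,   0.        , 311.0629932 ],
       [  0.        , 410.30164821, 203.82372531],
       [  0.        ,   0.        ,   1.        ]]), 'view': array([[-0.55656567,  0.83070315, -0.01292002,  0.21141912],
       [-0.48889561, -0.31490408,  0.81352105,  0.17578998],
       [ 0.67172593,  0.45909443,  0.58139193, -1.39692654],
       [ 0.        ,  0.        ,  0.        ,  1.        ]])}
top {'mtx': array([[461.41337653,   0.        , 317.8263477 ],
       [  0.        , 461.41337653, 194.35581447],
       [  0.        ,   0.        ,   1.        ]]), 'view': array([[-0.00703497, -0.99993359, -0.00912787,  0.05269422],
       [ 0.98149788, -0.00865134,  0.19127746, -0.43979127],
       [-0.19134372, -0.00761336,  0.98149356, -1.05414339],
       [ 0.        ,  0.        ,  0.        ,  1.        ]])}
```

View pics/top0.png

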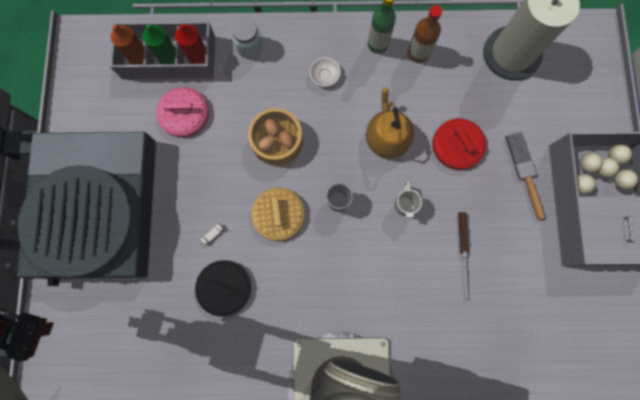

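View pics/scene0.png

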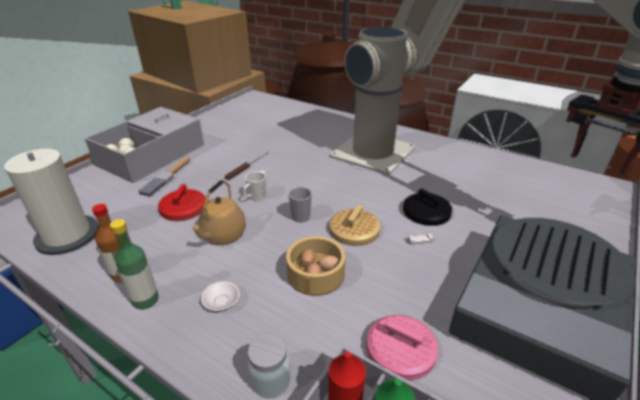

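Top view: bamboo lid (278,214), as opposed to the pink (182,112), black (223,288) and red (460,144) look-alikes. Steamer (275,136), kettle (390,133), tumbler (340,197). The cup with the handle is at (408,202), not the white bowl (325,72). Rest (212,234). The pick has its handle at (463,232) and its point at (466,298), not the spatula at (525,175). I'll measure these and confirm them in one enlarged crop.

```bash
python3 - <<'E'
from h import *
img=vision.get_image('top');cm=vision.camera_model('top')
x0,y0,x1,y1=190,90,490,310
save('crop1',cv2.resize(img[y0:y1,x0:x1],None,fx=2.66,fy=2.66,interpolation=cv2.INTER_CUBIC))
hsv=cv2.cvtColor(img,cv2.COLOR_RGB2HSV)
def comp(mask,box,name,z):
    m=np.zeros(mask.shape,np.uint8);a,b,c,d=box;m[b:d,a:c]=mask[b:d,a:c]*255
    cs,_=cv2.findContours(m,cv2.RETR_EXTERNAL,cv2.CHAIN_APPROX_NONE);k=max(cs,key=cv2.contourArea)
    (u,v),(w,h),an=cv2.minAreaRect(k);M=cv2.moments(k);cu,cv=M['m10']/M['m00'],M['m01']/M['m00']
    e=cv2.fitEllipse(k)
    print(name,'area',cv2.contourArea(k),'bbox',cv2.boundingRect(k),'ell',np.round(e[0],1),np.round(e[1],1),'rect',np.round([u,v,w,h,an],1),'cent',np.round([cu,cv],1),'world',np.round(ray(cm,*e[0],z)[:2],3),np.round(ray(cm,u,v,z)[:2],3)); return k
sat=(hsv[:,:,1]>90)&(hsv[:,:,0]>8)&(hsv[:,:,0]<32)
comp(sat,(240,100,312,170),'steamer',.06)
comp(sat,(240,180,312,250),'lid',.028)
comp(sat,(362,85,420,165),'kettle',.05)
br=(hsv[:,:,2]>195)
print(hsv[225:240:3,200:225:4,2],hsv[232,455:472],hsv[280,458:474,2])
comp(hsv[:,:,2]>180,(195,215,230,250),'rest',.012)
k=comp((hsv[:,:,2]<110),(450,200,480,262),'handle',.012)
print('grey',hsv[150,340],hsv[197,330:352,2])
E
```

```text
steamer area 2217.0 bbox (249, 109, 53, 56) ell [275.3 135.6] [52.  54.5] rect [275.  136.5  55.   52.   90. ] cent [275.3 135.5] world [0.581 0.15 ] [0.579 0.151]
lid area 2105.0 bbox (252, 188, 53, 53) ell [277.7 213.8] [51.5 52.1] rect [277.8 213.8  51.6  52.3  45. ] cent [277.7 213.8] world [0.396 0.146] [0.397 0.146]
kettle area 1635.0 bbox (367, 88, 46, 69) ell [387.8 129. ] [41.4 63.6] rect [392.8 125.4  45.5  64.1  22.1] cent [388.9 132. ] world [ 0.599 -0.122] [ 0.608 -0.134]
[[152 150 150 150 174 139 112]
 [152 152 153 168 182 178  89]
 [146 151 159 197 198 126  93]
 [150 154 195 199 171  86 147]
 [149 156 198 185  87 140 150]] [[126  17 150]
 [128  15 139]
 [139  16 127]
 [156  13 101]
 [173  29  78]
 [  4  56  68]
 [  8  86  68]
 [  6  97  66]
 [  6  91  67]
 [  3  91  73]
 [  6  92  69]
 [  8  72  67]
 [177  31  74]
 [150  19  80]
 [135  15 102]
 [131  16 125]
 [130  16 144]] [151 150 151 150 143 139 139 143 138 118 112 130 147 152 150 153]
rest area 76.5 bbox (205, 225, 15, 15) ell [212.1 232.7] [ 6.1 18. ] rect [213.  232.    5.7  17.   45. ] cent [212.2 232.6] world [0.354 0.305] [0.356 0.303]
handle area 413.0 bbox (457, 212, 14, 47) ell [463.6 233.1] [11.4 51.4] rect [463.8 235.   46.4  11.4  86.6] cent [463.6 232.7] world [ 0.348 -0.299] [ 0.344 -0.3  ]
grey [127  16 147] [ 71  74  74  78  78  79  77  79  72  76  83  78  80  78  77  71  70  78
  83  91 103 114]
```

View pics/crop1.png

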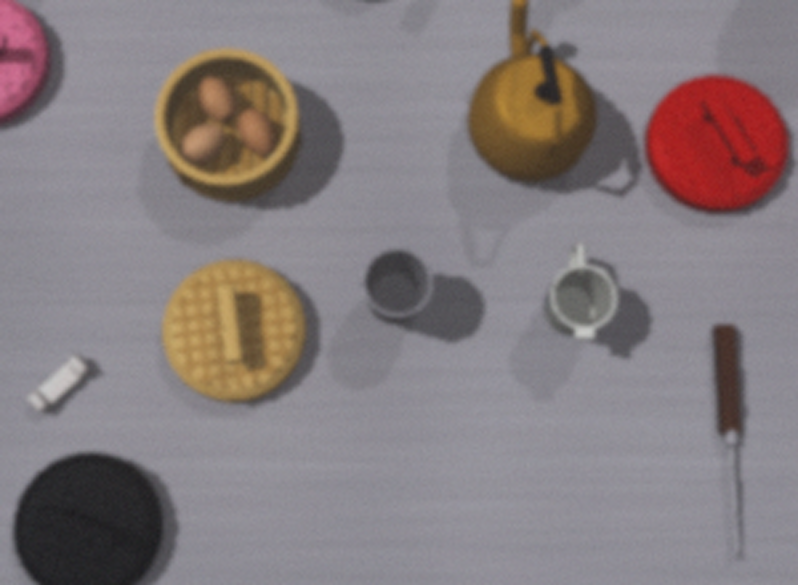

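Crop confirms all of these: bamboo lid, white cup (handle to +x), rest, pick (point to the robot). Now I'll work out positions from crop pixels.

```bash
cat >> h.py <<'E'
def axes():
    o=manip.get_obs();return o,R.from_euler('xyz',o['tool_rot'])
def go(target,yaw=None,tilt=0.):
    """print tool-frame shift (cm) and rotvec (deg) from the current pose to TCP target, tool down, jaw axis (tool z) at world yaw (mod pi)"""
    o,T=axes();d=T.as_matrix().T@(np.array(target)-o['tool_pos'])*100
    print('t',round(o['time'],1),'pos',np.round(o['tool_pos'],4),'q',np.round(o['joint_positions'],2),'F',np.round(o['ft_force'],1),'w',round(o['width'],2),'jawyaw',round(np.degrees(np.arctan2(*T.as_matrix()[[1,0],2])),1))
    if yaw is None: print('shift cm',np.round(d,2)); return
    for y in (yaw,yaw+np.pi):
        z=np.array([np.cos(y),np.sin(y),0]);x=np.array([0,0,-1.]);G=np.c_[x,np.cross(z,x),z]
        r=np.degrees((T.inv()*R.from_matrix(G)).as_rotvec());print('shift cm',np.round(d,2),'rot',np.round(r,1))
E
python3 - <<'E'
from h import *
cm=vision.camera_model('top')
P=lambda n,u,v,z:print(n,np.round(ray(cm,u/2.66+190-.3,v/2.66+90-.3,z)[:2],3))
P('kettle',532,118,.045);P('cup',583,298,.068);P('cuphandle',578,250,.055);P('cuplip',584,334,.066)
P('tumbler',398,284,.078);P('lidbar a',226,285,.058);P('lidbar b',233,362,.058)
P('rest a',78,362,.016);P('rest b',37,402,.016);P('pick end',725,327,.012);P('pick front',731,435,.012);P('tip',740,557,.01)
P('steamer',228,117,.06);P('pink edge',48,60,.028);P('black edge',90,455,.028)
go([.40,.146,.20],np.pi/2)
print(np.round(vision.camera_model('wrist')['view'],3), axes()[1].as_matrix().round(2))
E
```

```text
kettle [ 0.588 -0.127]
cup [ 0.416 -0.161]
cuphandle [ 0.462 -0.161]
cuplip [ 0.385 -0.161]
tumbler [ 0.428 -0.   ]
lidbar a [0.432 0.15 ]
lidbar b [0.364 0.143]
rest a [0.37  0.288]
rest b [0.334 0.324]
pick end [ 0.398 -0.3  ]
pick front [ 0.3   -0.298]
tip [ 0.194 -0.3  ]
steamer [0.586 0.15 ]
pink edge [0.655 0.323]
black edge [0.286 0.272]
t 0.1 pos [0.1664 0.602  0.2361] q [ 1.28  0.42  1.63  0.    1.09 -0.02] F [-0.1 -0.3  0.3] w 1.0 jawyaw 74.5
shift cm [  3.65 -34.67 -37.72] rot [-15.5  -0.1  -0. ]
shift cm [  3.65 -34.67 -37.72] rot [ 1.645e+02 -0.000e+00  1.000e-01]
[[ 0.266  0.964 -0.002 -0.624]
 [-0.919  0.252 -0.304  0.037]
 [-0.292  0.083  0.953 -0.393]
 [ 0.     0.     0.     1.   ]] [[-0.   -0.96  0.27]
 [-0.    0.27  0.96]
 [-1.    0.   -0.  ]]
```

Request:
{"method": "arm_command", "body": {"deltas": [[0.3,-3.2,-3.5,0,0,0,-1],[0.3,-3.2,-3.5,0,0,0,-1],[0.3,-3.2,-3.5,0,0,0,-1],[0.3,-3.2,-3.5,0,0,0,-1],[0.3,-3.2,-3.5,0,0,0,-1],[0.3,-3.2,-3.5,0,0,0,-1],[0.3,-3.2,-3.5,0,0,0,-1],[0.3,-3.2,-3.5,0,0,0,-1]]}}

```text
time: 0.95
tool_pos: [0.3416, 0.2574, 0.2099]
tool_rot: [-0.158, 1.569, 1.153]
ft_force: [0.9, 0.4, -0.4]
width: 1.003
```

Request:
{"method": "arm_command", "body": {"deltas": [[0,0,0,-7,0,0,-1],[0,0,0,-7,0,0,-1],[0,0,0,-7,0,0,-1],[0,0,0,0,0,0,-1]]}}

```text
time: 1.35
tool_pos: [0.3437, 0.2501, 0.2092]
tool_rot: [2.062, 1.57, -2.543]
ft_force: [-0.4, -0.4, 0.3]
width: 0.999
```

```bash
python3 - <<'E'
from h import *
go([.398,.1465,.20],np.radians(96))
E
```

```text
t 1.4 pos [0.3437 0.2501 0.2092] q [ 0.6   0.17  2.08  0.    0.9  -1.08] F [-0.4 -0.4  0.3] w 1.0 jawyaw 96.2
shift cm [  0.92  -4.28 -10.89] rot [ 0.2 -0.  -0. ]
shift cm [  0.92  -4.28 -10.89] rot [-1.798e+02  1.000e-01 -0.000e+00]
```

Request:
{"method": "arm_command", "body": {"deltas": [[0.3,-1.4,-3.6,0,0,0,-1],[0.3,-1.4,-3.6,0,0,0,-1],[0.3,-1.4,-3.6,0,0,0,-1],[0,0,0,0,0,0,-1],[0,0,0,0,0,0,-1]]}}

```text
time: 1.85
tool_pos: [0.3987, 0.1455, 0.2001]
tool_rot: [-0.786, 1.57, 0.88]
ft_force: [0.5, -0.0, -0.1]
width: 0.999
```

```bash
python3 - <<'E'
from h import *
cm=vision.camera_model('wrist');save('w1',vision.get_image('wrist'))
go([.398,.1465,.048],np.radians(96)); print(cm)
for p in([.432,.15,.058],[.364,.143,.058],[.58,.15,.06]): print(proj(cm,np.array(p)))
E
```

```text
t 1.9 pos [0.3986 0.1458 0.2002] q [ 0.32  0.18  2.09  0.    0.87 -1.35] F [-0.3 -0.4 -0. ] w 1.0 jawyaw 95.5
shift cm [15.22  0.06  0.07] rot [-0.5  0.   0. ]
shift cm [15.22  0.06  0.07] rot [ 1.795e+02  1.000e-01 -0.000e+00]
{'mtx': array([[281.70838939,   0.        , 319.12698974],
       [  0.        , 281.70838939, 198.35351119],
       [  0.        ,   0.        ,   1.        ]]), 'view': array([[-9.57001709e-02,  9.95410202e-01, -8.46126823e-05,
        -1.06961217e-01],
       [-9.48321677e-01, -9.11988464e-02, -3.03922306e-01,
         4.16947742e-01],
       [-3.02535081e-01, -2.90051766e-02,  9.52696817e-01,
        -2.33012719e-01],
       [ 0.00000000e+00,  0.00000000e+00,  0.00000000e+00,
         1.00000000e+00]])}
[320.03022606 219.99892028]
[319.6504872  158.71564516]
[308.7029894  329.03624233]
```

View pics/w1.png

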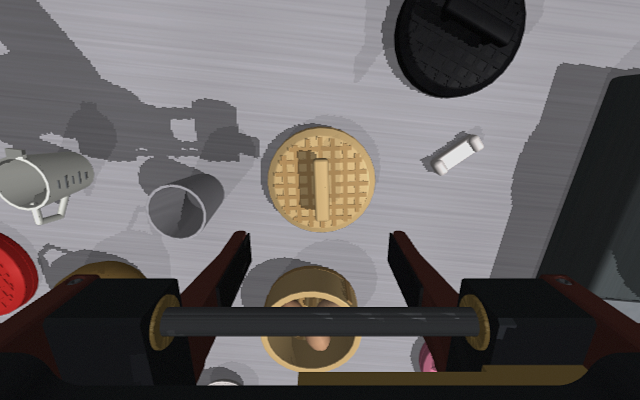

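The bar spans (320,157) to (321,222), matching the prediction. The steamer rim centre, about (310,332), agrees too, so I'm descending.

Request:
{"method": "arm_command", "body": {"deltas": [[4,0,0,0,0,0,-1],[4,0,0,0,0,0,-1],[4,0,0,0,0,0,-1],[2.4,0,0,0,0,0,-1],[0.8,0,0,0,0,0,-1],[0,0,0,0,0,0,-1],[0,0,0,0,0,0,-1]]}}

```text
time: 2.6
tool_pos: [0.4003, 0.1542, 0.0464]
tool_rot: [-1.22, 1.561, 0.45]
ft_force: [0.4, -0.2, 0.7]
width: 0.999
```

Request:
{"method": "arm_command", "body": {"deltas": [[0,0,0,0,0,0,1],[0,0,0,0,0,0,1],[0,0,0,0,0,0,1],[0,0,0,0,0,0,1],[0,0,0,0,0,0,1],[0,0,0,0,0,0,1],[0,0,0,0,0,0,1],[0,0,0,0,0,0,1]]}}

```text
time: 3.4
tool_pos: [0.4031, 0.1555, 0.0508]
tool_rot: [-1.273, 1.552, 0.396]
ft_force: [-0.7, -1.0, 0.0]
width: 0.31
```

Request:
{"method": "arm_command", "body": {"deltas": [[0,0,0,0,0,0,1],[0,0,0,0,0,0,1],[0,0,0,0,0,0,1],[0,0,0,0,0,0,1]]}}

```text
time: 3.8
tool_pos: [0.403, 0.1553, 0.0507]
tool_rot: [-1.28, 1.553, 0.389]
ft_force: [0.5, -0.4, 1.2]
width: 0.177
```

```bash
python3 - <<'E'
from h import *
go([.58,.151,.15],np.radians(96))
E
```

```text
t 3.8 pos [0.403  0.1553 0.0507] q [ 0.34  0.49  2.16  0.    0.48 -1.33] F [ 0.5 -0.4  1.2] w 0.18 jawyaw 95.7
shift cm [ -9.64 -17.74  -2.12] rot [-0.4  0.3  1. ]
shift cm [ -9.64 -17.74  -2.12] rot [179.6   1.5  -0.5]
```

Request:
{"method": "arm_command", "body": {"deltas": [[-2,0,0,0,0,0.5,1],[-3,0,0,0,0,0.5,1],[-3,0,0,0,0,0,1],[-2.5,0,0,0,0,0,1],[0,-3,0,0,0,0,1],[0,-4,-0.3,0,0,0,1],[0,-4,-0.3,0,0,0,1],[0,-3,-0.3,0,0,0,1]]}}

```text
time: 4.6
tool_pos: [0.5409, 0.1592, 0.1576]
tool_rot: [1.075, 1.561, 2.746]
ft_force: [-0.3, 0.7, -1.3]
width: 0.178
```

```bash
python3 - <<'E'
from h import *
cm=vision.camera_model('wrist');save('w2',vision.get_image('wrist'))
go([.58,.151,.15],np.radians(96))
E
```

```text
t 4.7 pos [0.5456 0.1595 0.1581] q [ 0.26  0.45  1.81  0.01  0.89 -1.41] F [ 5.4 -0.2 -0.2] w 0.18 jawyaw 95.7
shift cm [ 0.79 -3.34 -1.19] rot [-0.3  0.3 -0.2]
shift cm [ 0.79 -3.34 -1.19] rot [179.7  -0.3  -0.4]
```

View pics/w2.png

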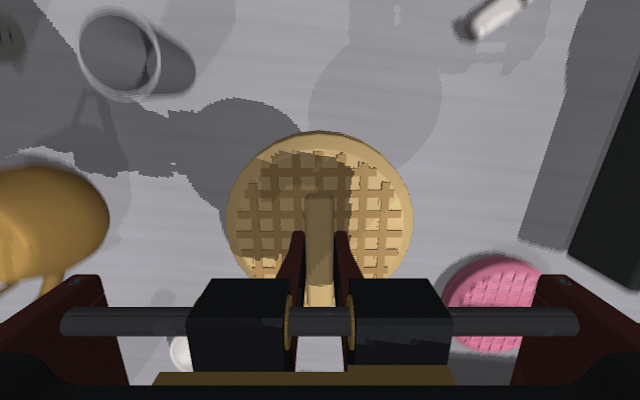

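```bash
python3 - <<'E'
from h import *
from scipy.optimize import least_squares
img=cv2.imread('pics/w2.png');hsv=cv2.cvtColor(img,cv2.COLOR_BGR2HSV)
m=((hsv[:,:,1]>70)&(hsv[:,:,0]>8)&(hsv[:,:,0]<32)).astype(np.uint8);m[:,:180]=0;m[:,430:]=0;m[275:]=0
k=max(cv2.findContours(m,cv2.RETR_EXTERNAL,cv2.CHAIN_APPROX_NONE)[0],key=cv2.contourArea)[:,0]
k=k[k[:,1]<265];print(cv2.boundingRect(k))
# camera model static w.r.t. tool: use current pose (arm stationary hold)
cm=vision.camera_model('wrist');o,T=axes();print(o['tool_pos'])
for z in(o['tool_pos'][2]-.0507+.028,o['tool_pos'][2]-.0507+.014):
    P=np.array([ray(cm,*p,z)[:2] for p in k]);r=least_squares(lambda c:np.hypot(*(P-c[:2]).T)-c[2],[.55,.16,.065],loss='soft_l1',f_scale=.002).x
    print(r,'lid-tcp',r[:2]-o['tool_pos'][:2])
E
```

```text
(226, 131, 187, 134)
[0.54560315 0.15945919 0.15809489]
[0.51694612 0.15683634 0.04722823] lid-tcp [-0.02865703 -0.00262284]
[0.52144137 0.15733479 0.0510519 ] lid-tcp [-0.02416177 -0.0021244 ]
```

```bash
python3 - <<'E'
from h import *
from scipy.optimize import least_squares
img=cv2.imread('pics/w2.png');hsv=cv2.cvtColor(img,cv2.COLOR_BGR2HSV)
m=((hsv[:,:,1]>70)&(hsv[:,:,0]>8)&(hsv[:,:,0]<32)).astype(np.uint8);m[:,:180]=0;m[:,430:]=0;m[275:]=0
k=max(cv2.findContours(m,cv2.RETR_EXTERNAL,cv2.CHAIN_APPROX_NONE)[0],key=cv2.contourArea)
k=cv2.convexHull(k)[:,0];k=k[(k[:,1]<255)];print(len(k))
cm=vision.camera_model('wrist');o,T=axes()
V=cm['view'];print('cam',-V[:3,:3].T@V[:3,3],o['tool_pos'])
for z in(o['tool_pos'][2]-.0507+.028,o['tool_pos'][2]-.0507+.014):
    P=np.array([ray(cm,*p,z)[:2] for p in k]);r=least_squares(lambda c:np.hypot(*(P-c[:2]).T)-c[2],[.55,.16,.065],loss='soft_l1',f_scale=.002).x
    print(r,'lid-tcp',r[:2]-o['tool_pos'][:2])
E
```

```text
35
cam [0.46224482 0.15076282 0.30698663] [0.54560315 0.15945919 0.15809489]
[0.53549848 0.15876064 0.06138321] lid-tcp [-0.01010467 -0.00069855]
[0.54147532 0.15941307 0.06639168] lid-tcp [-4.12783226e-03 -4.61151440e-05]
```

Request:
{"method": "arm_command", "body": {"deltas": [[0,-2,-0.6,0,0,0,1],[0,-2,-0.6,0,0,0,1],[0,0,0,0,0,0,1],[0,0,0,0,0,0,1],[0,0,0,0,0,0,1]]}}

```text
time: 5.15
tool_pos: [0.5861, 0.151, 0.155]
tool_rot: [1.044, 1.561, 2.714]
ft_force: [0.5, -0.5, 0.2]
width: 0.181
```

```bash
python3 - <<'E'
from h import *
go([.5875,.1515,.113],np.radians(96))
E
```

```text
t 5.2 pos [0.5861 0.151  0.155 ] q [ 0.23  0.5   1.73  0.01  0.93 -1.44] F [ 0.5 -0.5  0.2] w 0.18 jawyaw 95.6
shift cm [ 4.2  -0.18  0.02] rot [-0.4  0.3 -0.5]
shift cm [ 4.2  -0.18  0.02] rot [179.6  -0.7  -0.4]
```

Request:
{"method": "arm_command", "body": {"deltas": [[1.2,0,0,0,0,-0.5,1],[1.2,-0.1,0,0,0,0,1],[1.0,-0.1,0,0,0,0,1],[0,0,0,0,0,0,1],[0,0,0,0,0,0,1]]}}

```text
time: 5.65
tool_pos: [0.5846, 0.1521, 0.1192]
tool_rot: [0.474, 1.565, 2.145]
ft_force: [-0.2, 0.1, -0.8]
width: 0.18
```

```bash
python3 - <<'E'
from h import *
go([.5875,.1515,.113],np.radians(96))
save('s1',vision.get_image('scene')[180:330,230:430].repeat(3,0).repeat(3,1))
E
```

```text
t 5.7 pos [0.5846 0.1521 0.1192] q [ 0.23  0.55  1.75  0.01  0.85 -1.44] F [-0.2  0.1 -0.8] w 0.18 jawyaw 95.7
shift cm [ 0.61 -0.29 -0.09] rot [-0.3  0.3 -0.1]
shift cm [ 0.61 -0.29 -0.09] rot [179.7  -0.2  -0.4]
```

View pics/s1.png

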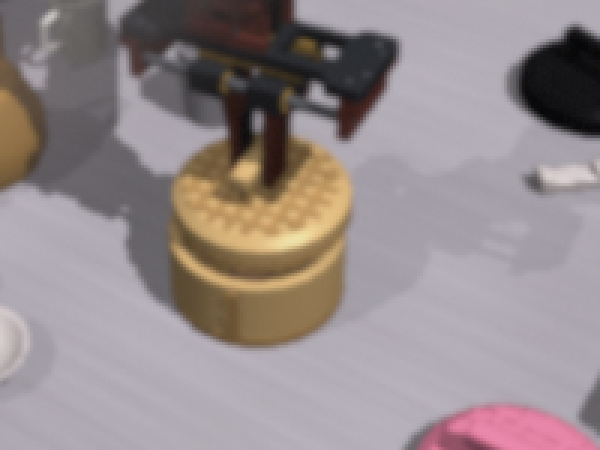

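The lid sits about 2 raw px right of the basket in this view, so I'll shift it about 3 mm to -y/+x, lower and release.

Request:
{"method": "arm_command", "body": {"deltas": [[0.2,-0.3,-0.3,0,0,0,1],[0.3,0,0,0,0,0,1],[0.3,0,0,0,0,0,1],[0.2,0,0,0,0,0,1],[0,0,0,0,0,0,1]]}}

```text
time: 6.2
tool_pos: [0.5889, 0.1496, 0.1111]
tool_rot: [0.109, 1.565, 1.78]
ft_force: [1.0, -0.7, -1.3]
width: 0.179
```

Request:
{"method": "arm_command", "body": {"deltas": [[0,0,0,0,0,0,0.4],[0,0,0,0,0,0,0.2],[0,0,0,0,0,0,0.2],[0,0,0,0,0,0,0.0],[0,0,0,0,0,0,0.0],[-2,0,0,0,0,0,0],[-4,0,0,0,0,0,0],[-4,0,0,0,0,0,-1]]}}

```text
time: 7.0
tool_pos: [0.5855, 0.1481, 0.2072]
tool_rot: [1.277, 1.557, 2.948]
ft_force: [0.7, -0.6, 0.9]
width: 0.556
```

```bash
python3 - <<'E'
from h import *
go([.42,-.161,.21],np.radians(90))
cm=vision.camera_model('top');img=vision.get_image('top')
save('t2',cv2.resize(img[90:260,190:490],None,fx=2.66,fy=2.66,interpolation=cv2.INTER_CUBIC))
E
```

```text
t 7.0 pos [0.5855 0.1481 0.2072] q [ 0.23  0.43  1.69  0.01  1.03 -1.45] F [ 0.7 -0.6  0.9] w 0.56 jawyaw 95.7
shift cm [ -0.15  19.54 -29.11] rot [ 5.7  0.2 -0.7]
shift cm [ -0.15  19.54 -29.11] rot [-174.3    1.1    0.3]
```

Request:
{"method": "arm_command", "body": {"deltas": [[0,2.45,-3.65,0,0,0,-1],[0,2.45,-3.65,0,0,0,-1],[0,2.45,-3.65,0,0,0,-1],[0,2.45,-3.65,0,0,0,-1],[0,2.45,-3.65,0,0,0,-1],[0,2.45,-3.65,0,0,0,-1],[0,2.45,-3.65,0,0,0,-1],[0,2.45,-3.65,0,0,0,-1]]}}

```text
time: 7.85
tool_pos: [0.4236, -0.167, 0.2155]
tool_rot: [-1.224, 1.558, 0.456]
ft_force: [0.5, -0.7, 0.3]
width: 1.004
```

```bash
python3 - <<'E'
from h import *
go([.42,-.161,.21],np.radians(90))
E
```

```text
t 7.8 pos [ 0.4236 -0.167   0.2155] q [-0.41  0.2   2.02  0.01  0.92 -2.1 ] F [ 0.5 -0.7  0.3] w 1.0 jawyaw 96.3
shift cm [0.55 0.3  0.64] rot [6.3 0.3 0.7]
shift cm [0.55 0.3  0.64] rot [-173.7   -1.     0.4]
```

Request:
{"method": "arm_command", "body": {"deltas": [[0.3,0.3,0.6,3.2,0,0.4,-1],[0,0,0,3.1,0,0.3,-1],[0,0,0,0,0,0,-1],[0,0,0,0,0,0,-1]]}}

```text
time: 8.25
tool_pos: [0.4166, -0.1671, 0.2124]
tool_rot: [0.028, 1.567, 1.585]
ft_force: [-1.2, -1.1, -0.7]
width: 0.999
```

```bash
python3 - <<'E'
from h import *
cm=vision.camera_model('wrist');save('w3',vision.get_image('wrist'))
go([.416,-.161,.047],np.radians(90)); 
import pickle;pickle.dump(cm,open('w3.pkl','wb'))
print(proj(cm,np.array([.416,-.161,.068])))
E
```

```text
t 8.3 pos [ 0.4167 -0.167   0.2124] q [-0.41  0.2   2.03  0.    0.92 -1.97] F [-0.1  0.9  0.2] w 1.0 jawyaw 89.3
shift cm [16.55  0.08  0.53] rot [-0.7  0.2 -0. ]
shift cm [16.55  0.08  0.53] rot [179.3  -0.   -0.3]
[324.09019046 189.84138945]
```

View pics/w3.png

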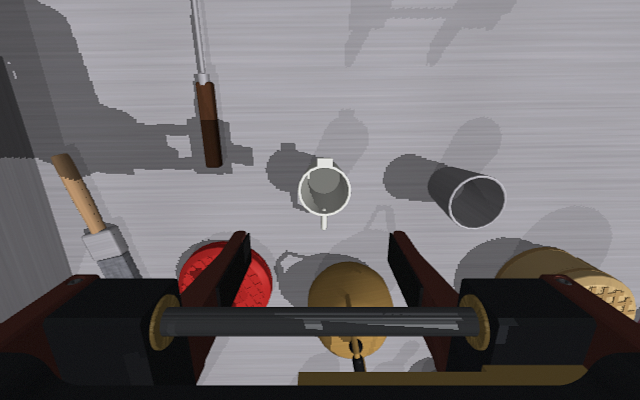

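Request:
{"method": "arm_command", "body": {"deltas": [[3,0.1,0.5,0,0,0,-1],[3,0,0,0,0,0,-1],[3,0,0,0,0,0,-1],[3,0,0,0,0,0,-1],[0,0,0,0,0,0,-1]]}}

```text
time: 8.8
tool_pos: [0.4201, -0.1605, 0.0907]
tool_rot: [-1.444, 1.563, 0.124]
ft_force: [-0.2, 0.9, 1.1]
width: 1.004
```

```bash
python3 - <<'E'
from h import *
import pickle
cm=pickle.load(open('w3.pkl','rb'))
print('cup',ray(cm,324.5,190,.068),'kettle',ray(cm,350,300,.045),'kettle near edge',ray(cm,350,262,.045))
go([.416,-.161,.047],np.radians(90))
E
```

```text
cup [ 0.41618418 -0.16055802  0.068     ] kettle [ 0.57537953 -0.12718679  0.045     ] kettle near edge [ 0.51818486 -0.12837946  0.045     ]
t 8.8 pos [ 0.4201 -0.1605  0.0907] q [-0.39  0.42  2.1   0.01  0.61 -1.97] F [-0.2  0.9  1.1] w 1.0 jawyaw 89.8
shift cm [ 4.37  0.45 -0.05] rot [-0.2  0.1  0.4]
shift cm [ 4.37  0.45 -0.05] rot [ 1.798e+02  7.000e-01 -1.000e-01]
```

Request:
{"method": "arm_command", "body": {"deltas": [[2.2,0.4,0,0,0,0.4,-1],[1.6,0.1,0,0,0,0,-1],[0.3,0,0,0,0,0,-1],[0,0,0,0,0,0,0.3],[0,0,0,0,0,0,0.7],[0,0,0,0,0,0,1],[0,0,0,0,0,0,1],[0,0,0,0,0,0,1]]}}

```text
time: 9.6
tool_pos: [0.4208, -0.1609, 0.0554]
tool_rot: [-1.843, 1.562, -0.268]
ft_force: [0.3, -0.3, 0.4]
width: 0.634
```

```bash
python3 - <<'E'
from h import *
go([.416,-.161,.16],np.radians(90))
E
```

```text
t 9.6 pos [ 0.4208 -0.1609  0.0554] q [-0.39  0.5   2.11  0.    0.52 -1.97] F [ 0.3 -0.3  0.4] w 0.63 jawyaw 90.2
shift cm [-10.47   0.39  -0.03] rot [ 0.2 -0.1  0.5]
shift cm [-10.47   0.39  -0.03] rot [-179.8   -0.8   -0.2]
```

Request:
{"method": "arm_command", "body": {"deltas": [[-1,0,0,0,0,0,1],[-3,0,0,0,0,0.4,1],[-3,0,0,0,0,0,1],[-3.5,0,0,0,0,0,1],[-1,0,0,0,0,0,1],[0,0,0,0,0,0,1]]}}

```text
time: 10.2
tool_pos: [0.4194, -0.1605, 0.1769]
tool_rot: [-2.807, 1.569, -1.233]
ft_force: [-0.5, 0.6, -0.6]
width: 0.631
```

```bash
python3 - <<'E'
from h import *
go([.5865,.0125,.165],np.radians(90))
cm=vision.camera_model('wrist');save('w4',vision.get_image('wrist'))
E
```

```text
t 10.2 pos [ 0.4194 -0.1605  0.1769] q [-0.39  0.26  2.05 -0.    0.83 -1.96] F [-0.5  0.6 -0.6] w 0.63 jawyaw 90.2
shift cm [  1.16 -16.76  17.25] rot [ 0.2 -0.1  0. ]
shift cm [  1.16 -16.76  17.25] rot [-1.798e+02 -1.000e-01 -2.000e-01]
```

View pics/w4.png

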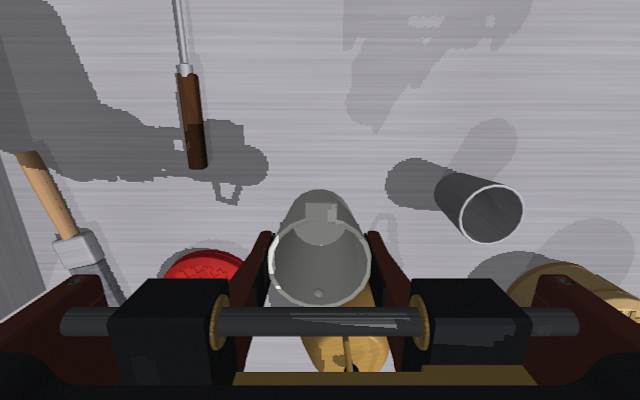

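The cup is held upright. I'm moving over the tumbler at height, then forward.

Request:
{"method": "arm_command", "body": {"deltas": [[0,0,4,0,0,0,1],[0,0,4.5,0,0,0,1],[0,0,4.5,0,0,0,1],[0,-2,4,0,0,0,1],[0,-4,0,0,0,0,1],[0,-4,0,0,0,0,1],[0,-4,0,0,0,0,1],[0,0,0,0,0,0,1]]}}

```text
time: 11.05
tool_pos: [0.5558, 0.0168, 0.1619]
tool_rot: [1.669, 1.553, -3.041]
ft_force: [-0.8, 0.7, 0.0]
width: 0.63
```

```bash
python3 - <<'E'
from h import *
go([.5865,.0125,.057],np.radians(90))
E
```

```text
t 11.1 pos [0.5558 0.0168 0.1619] q [ 0.01  0.43  1.83 -0.    0.9  -1.56] F [-0.8  0.7  0. ] w 0.63 jawyaw 90.1
shift cm [10.43 -3.25 -0.42] rot [ 0.1 -0.1 -1. ]
shift cm [10.43 -3.25 -0.42] rot [-179.8    1.6   -0.2]
```

Request:
{"method": "arm_command", "body": {"deltas": [[0,-3,-0.4,0,0,-1,1],[2.5,0,0,0,0,0,1],[2.5,0,0,0,0,0,1],[2.5,0,0,0,0,0,1],[1,0,0,0,0,0,1],[0,0,0,0,0,0,1]]}}

```text
time: 11.65
tool_pos: [0.5774, 0.0124, 0.0632]
tool_rot: [1.666, 1.552, -3.044]
ft_force: [-0.6, 0.3, 0.0]
width: 0.637
```

```bash
python3 - <<'E'
from h import *
go([.5865,.0125,.057],np.radians(90))
E
```

```text
t 11.7 pos [0.5774 0.0124 0.0632] q [ 0.    0.61  1.81 -0.    0.74 -1.57] F [-0.6  0.3  0. ] w 0.64 jawyaw 90.1
shift cm [ 0.6  -0.92  0.01] rot [ 0.1 -0.1 -1. ]
shift cm [ 0.6  -0.92  0.01] rot [-179.9    1.6   -0.2]
```

Request:
{"method": "arm_command", "body": {"deltas": [[0,-0.9,0,0,0,-1,1],[0.5,0,0,0,0,0,1],[0.2,0,0,0,0,0,1],[0.1,0,0,0,0,0,1],[0,0,0,0,0,0,1]]}}

```text
time: 12.15
tool_pos: [0.5881, 0.0123, 0.0569]
tool_rot: [-1.991, 1.567, -0.419]
ft_force: [-1.3, -0.2, 0.5]
width: 0.636
```

Request:
{"method": "arm_command", "body": {"deltas": [[0.2,0,0,0,0,0,1],[0,0,0,0,0,0,0.2],[0,0,0,0,0,0,-0.2],[0,0,0,0,0,0,-0.5],[0,0,0,0,0,0,-1],[0,0,0,0,0,0,-1]]}}

```text
time: 12.75
tool_pos: [0.5888, 0.0123, 0.0559]
tool_rot: [-1.863, 1.565, -0.29]
ft_force: [0.5, 1.1, -0.7]
width: 0.865
```

Request:
{"method": "arm_command", "body": {"deltas": [[-2,0,0,0,0,0,-1],[-4,0,0,0,0,0,-1],[-4,0,0,0,0,0,-1],[-5,0,0,0,0,0,-1]]}}

```text
time: 13.15
tool_pos: [0.5832, 0.0126, 0.2023]
tool_rot: [1.741, 1.561, -2.969]
ft_force: [0.9, 0.3, -0.1]
width: 0.997
```

```bash
python3 - <<'E'
from h import *
go([.355,.304,.20],np.radians(45))
import pickle
cm=vision.camera_model('wrist');pickle.dump(cm,open('w5.pkl','wb'));save('w5',vision.get_image('wrist'))
E
```

```text
t 13.2 pos [0.5832 0.0126 0.2023] q [ 0.    0.41  1.74 -0.    1.   -1.57] F [ 0.9  0.3 -0.1] w 1.0 jawyaw 90.1
shift cm [ 0.41 22.76 29.19] rot [45.1 -0.3 -0.5]
shift cm [ 0.41 22.76 29.19] rot [-134.9    0.6   -0.4]
```

View pics/w5.png

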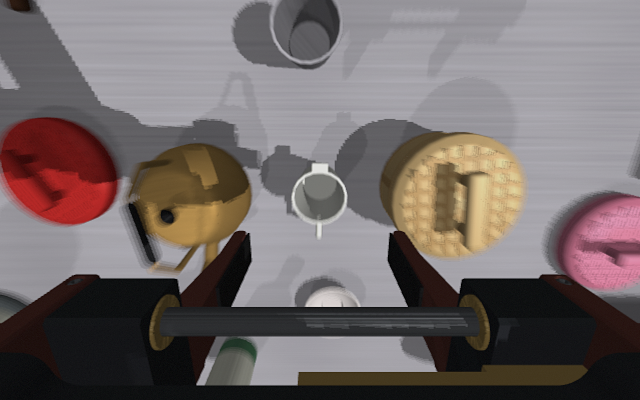

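The cup stands upright between kettle and steamer (320,196), and the lid sits flush at about (457,196). Next is the rest.

Request:
{"method": "arm_command", "body": {"deltas": [[0,2.85,3.65,0,0,0,-1],[0,2.85,3.65,0,0,0,-1],[0,2.85,3.65,0,0,0,-1],[0,2.85,3.65,0,0,0,-1],[0,2.85,3.65,0,0,0,-1],[0,2.85,3.65,0,0,0,-1],[0,2.85,3.65,0,0,0,-1],[0,2.85,3.65,0,0,0,-1]]}}

```text
time: 14.0
tool_pos: [0.3602, 0.3109, 0.2141]
tool_rot: [-1.486, 1.548, 0.077]
ft_force: [0.9, 1.0, 0.0]
width: 1.003
```

Request:
{"method": "arm_command", "body": {"deltas": [[0,0,0,7.5,0,0,-1],[0,0,0,7.5,0,0,-1],[0,0,0,7.5,0,0,-1],[0,0,0,7.5,0,0,-1],[0,0,0,7.5,0,0,-1],[0,0,0,7.5,0,0,-1],[0,0,0,0,0,0,-1]]}}

```text
time: 14.7
tool_pos: [0.3549, 0.3169, 0.214]
tool_rot: [-0.578, 1.547, 0.18]
ft_force: [-0.3, -0.1, 0.2]
width: 1.006
```

```bash
python3 - <<'E'
from h import *
import pickle
cm=pickle.load(open('w5.pkl','rb'))
print('lid',ray(cm,457,196,.088),'cup',ray(cm,320,196,.068),'kettle',ray(cm,193,196,.045))
go([.354,.306,.10],np.radians(45))
E
```

```text
lid [0.57852768 0.14706445 0.088     ] cup [0.58499359 0.01341712 0.068     ] kettle [ 0.59239461 -0.13103296  0.045     ]
t 14.7 pos [0.3549 0.3169 0.214 ] q [ 0.71  0.23  1.98 -0.02  0.91 -0.04] F [-0.3 -0.1  0.2] w 1.01 jawyaw 43.5
shift cm [11.39 -0.58 -1.05] rot [-1.5  1.1  0.8]
shift cm [11.39 -0.58 -1.05] rot [178.5   1.2  -1.8]
```

Request:
{"method": "arm_command", "body": {"deltas": [[1,-0.6,-1,-1.5,1.1,0.8,-1],[3,0,0,0,0,0,-1],[3,0,0,0,0,0,-1],[3,0,0,0,0,0,-1],[0,0,0,0,0,0,-1],[0,0,0,0,0,0,-1]]}}

```text
time: 15.3
tool_pos: [0.354, 0.307, 0.113]
tool_rot: [0.066, 1.565, 0.873]
ft_force: [-0.3, 0.4, 0.4]
width: 0.999
```

```bash
python3 - <<'E'
from h import *
cm=vision.camera_model('wrist');img=vision.get_image('wrist');save('w6',img)
hsv=cv2.cvtColor(img,cv2.COLOR_RGB2HSV)
m=((hsv[:,:,2]>195)&(hsv[:,:,1]<30)).astype(np.uint8);m=cv2.morphologyEx(m,cv2.MORPH_CLOSE,np.ones((7,7)));m[:80]=0;m[290:]=0;m[:,:200]=0;m[:,440:]=0
k=max(cv2.findContours(m,cv2.RETR_EXTERNAL,cv2.CHAIN_APPROX_NONE)[0],key=cv2.contourArea)
r=cv2.minAreaRect(k);print(r);b=cv2.boxPoints(r)
W=np.array([ray(cm,*p,.012)[:2] for p in b]);c=W.mean(0);print(W.round(4),c)
e=[W[1]-W[0],W[2]-W[1]];print([(np.hypot(*v),np.degrees(np.arctan2(v[1],v[0]))) for v in e])
go([*c,.017],np.radians(45))
E
```

```text
((319.5, 184.5), (209.0, 239.0), 90.0)
[[0.2098 0.3105]
 [0.3451 0.4523]
 [0.5084 0.3323]
 [0.3366 0.1538]] [0.34999239 0.31223215]
[(np.float64(0.19603791802514406), np.float64(46.322759211106316)), (np.float64(0.20265128892011902), np.float64(-36.325115065825706))]
t 15.3 pos [0.3539 0.3069 0.1131] q [ 0.69  0.4   2.05  0.    0.68 -0.12] F [ 0.1 -0.6  0.2] w 1.0 jawyaw 46.2
shift cm [9.62 0.64 0.05] rot [ 1.2  0.4 -0. ]
shift cm [9.62 0.64 0.05] rot [-178.8    0.     0.6]
```

View pics/w6.png

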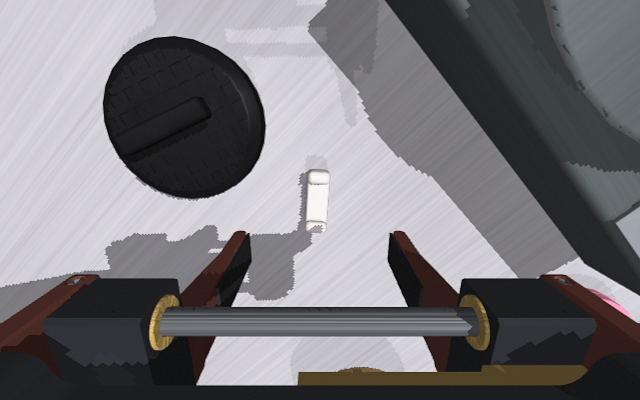

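```bash
python3 - <<'E'
from h import *
cm=vision.camera_model('wrist')
a=ray(cm,318.5,170,.016);b=ray(cm,315,232,.016);c=(a+b)/2
print(a,b,np.hypot(*(b-a)[:2]),np.degrees(np.arctan2(*(b-a)[[1,0]])),ray(cm,317,201,.013))
go([c[0],c[1],.0175],np.arctan2(*(b-a)[[1,0]])+np.pi/2)
E
```

```text
[0.33035775 0.32930819 0.016     ] [0.37140775 0.28538779 0.016     ] 0.06011741677023829 -46.9347919885794 [0.35102832 0.30759719 0.013     ]
t 15.3 pos [0.3539 0.3069 0.1131] q [ 0.69  0.4   2.05  0.    0.68 -0.12] F [ 0.1 -0.6  0.2] w 1.0 jawyaw 46.2
shift cm [ 9.56  0.24 -0.24] rot [ 3.2  0.4 -0. ]
shift cm [ 9.56  0.24 -0.24] rot [-1.768e+02  1.000e-01  6.000e-01]
```

Request:
{"method": "arm_command", "body": {"deltas": [[2.4,0.2,-0.2,3.2,0.4,0,-1],[2.4,0,0,0,0,0,-1],[2.4,0,0,0,0,0,-1],[1.4,0,0,0,0,0,-1],[0,0,0,0,0,0,-0.5],[0,0,0,0,0,0,0]]}}

```text
time: 15.95
tool_pos: [0.3578, 0.3128, 0.0341]
tool_rot: [-0.035, 1.554, 0.72]
ft_force: [-0.4, -0.2, -0.7]
width: 0.858
```

```bash
python3 - <<'E'
from h import *
go([.351,.3075,.0165],np.radians(43))
E
```

```text
t 15.9 pos [0.3578 0.3128 0.0341] q [ 0.69  0.56  2.07  0.    0.5  -0.06] F [-0.4 -0.2 -0.7] w 0.86 jawyaw 43.3
shift cm [ 1.75  0.08 -0.89] rot [0.3 1.  0. ]
shift cm [ 1.75  0.08 -0.89] rot [-1.797e+02 -1.000e-01  1.600e+00]
```

Request:
{"method": "arm_command", "body": {"deltas": [[0.6,0.1,-0.8,0,1,0,0],[0.8,0,0,0,0,0,0],[0.3,0,0,0,0,0,0],[0,0,0,0,0,0,0]]}}

```text
time: 16.35
tool_pos: [0.3527, 0.3093, 0.0191]
tool_rot: [-0.224, 1.566, 0.532]
ft_force: [0.1, -0.1, -0.5]
width: 0.516
```

```bash
python3 - <<'E'
from h import *
go([.351,.3075,.0165],np.radians(43))
E
```

```text
t 16.4 pos [0.3527 0.3093 0.0191] q [ 0.7   0.59  2.07 -0.    0.48 -0.06] F [ 0.1 -0.1 -0.5] w 0.52 jawyaw 43.3
shift cm [ 0.26 -0.01 -0.25] rot [0.3 0.3 0.1]
shift cm [ 0.26 -0.01 -0.25] rot [-1.797e+02 -1.000e-01  4.000e-01]
```

Request:
{"method": "arm_command", "body": {"deltas": [[0.3,0,-0.25,0,0,0,0],[0,0,0,0,0,0,0.5],[0.05,0,0,0,0,0,1],[0,0,0,0,0,0,1],[0,0,0,0,0,0,1],[0,0,0,0,0,0,1],[0,0,0,0,0,0,1]]}}

```text
time: 17.05
tool_pos: [0.3509, 0.3076, 0.0154]
tool_rot: [-0.209, 1.566, 0.547]
ft_force: [0.7, -0.3, -0.0]
width: 0.225
```

Request:
{"method": "arm_command", "body": {"deltas": [[-1,0,0,0,0,0,1],[-3,0,0,0,0,0,1],[-3,0,0,7,0,0,1],[0,0,0,7,0,0,1],[0,0,0,7,0,0,1],[0,0,0,7,0,0,1],[0,0,0,7,0,0,1],[0,0,0,7,0,0,1]]}}

```text
time: 17.85
tool_pos: [0.3508, 0.3076, 0.0933]
tool_rot: [0.604, 1.563, 0.6]
ft_force: [0.1, -0.3, -0.9]
width: 0.226
```

```bash
python3 - <<'E'
from h import *
go([.582,.287,.09],np.radians(-4))
E
```

```text
t 17.9 pos [0.3508 0.3076 0.0933] q [ 0.69  0.43  2.07 -0.    0.63  0.7 ] F [ 0.1 -0.3 -0.9] w 0.23 jawyaw -0.3
shift cm [ 0.46 -1.96 23.12] rot [ 3.7  0.3 -0.3]
shift cm [ 0.46 -1.96 23.12] rot [-176.3    0.4    0.5]
```

Request:
{"method": "arm_command", "body": {"deltas": [[0,-0.3,3,0,0,0,1],[0,-0.3,4.2,0,0,0,1],[0,-0.3,4.2,0,0,0,1],[0,-0.3,4.2,0,0,0,1],[0,-0.3,4.2,0,0,0,1],[0,-0.3,3,0,0,0,1],[0,0,0,0,0,0,1]]}}

```text
time: 18.55
tool_pos: [0.5858, 0.2862, 0.1]
tool_rot: [0.513, 1.562, 0.507]
ft_force: [-0.2, 0.4, -0.3]
width: 0.223
```

```bash
python3 - <<'E'
from h import *
go([.582,.287,.0165],0)
E
```

```text
t 18.6 pos [0.5858 0.2862 0.1   ] q [0.44 0.63 1.65 0.   0.86 0.44] F [-0.2  0.4 -0.3] w 0.22 jawyaw -0.3
shift cm [ 8.35  0.04 -0.45] rot [-0.3  0.5 -0.3]
shift cm [ 8.35  0.04 -0.45] rot [179.7  -0.4  -0.7]
```

Request:
{"method": "arm_command", "body": {"deltas": [[2.5,0,-0.4,0,0.5,0,1],[2.2,0,0,0,0,0,1],[2.2,0,0,0,0,0,1],[0.5,0,0,0,0,0,1],[0,0,0,0,0,0,1]]}}

```text
time: 19.05
tool_pos: [0.5801, 0.2864, 0.0274]
tool_rot: [1.767, 1.566, 1.76]
ft_force: [0.1, 0.5, -0.5]
width: 0.23
```

```bash
python3 - <<'E'
from h import *
go([.582,.287,.0165],0)
E
```

```text
t 19.1 pos [0.5801 0.2864 0.0274] q [0.44 0.73 1.67 0.01 0.74 0.44] F [ 0.1  0.5 -0.5] w 0.23 jawyaw -0.4
shift cm [1.09 0.05 0.19] rot [-0.4 -0.1 -0.3]
shift cm [1.09 0.05 0.19] rot [ 1.796e+02 -5.000e-01  1.000e-01]
```

Request:
{"method": "arm_command", "body": {"deltas": [[0.6,0,0.1,0,0,0,1],[0.4,0,0,0,0,0,1],[0.15,0,0,0,0,0,1],[0,0,0,0,0,0,1]]}}

```text
time: 19.45
tool_pos: [0.5819, 0.2875, 0.0185]
tool_rot: [1.255, 1.564, 1.248]
ft_force: [-0.0, 0.2, 0.0]
width: 0.226
```

Request:
{"method": "arm_command", "body": {"deltas": [[0.35,0,0,0,0,0,1],[0,0,0,0,0,0,1],[0,0,0,0,0,0,1]]}}

```text
time: 19.75
tool_pos: [0.5828, 0.288, 0.0159]
tool_rot: [1.076, 1.562, 1.07]
ft_force: [0.2, 0.8, -0.3]
width: 0.223
```

Request:
{"method": "arm_command", "body": {"deltas": [[0,0,0,0,0,0,0.4],[0,0,0,0,0,0,0.2],[0,0,0,0,0,0,0],[0,0,0,0,0,0,-0.2],[-2,0,0,0,0,0,-0.5],[-4,0,0,0,0,0,-1],[-5,0,0,0,0,0,-1],[-5,0,0,0,0,0,-1]]}}

```text
time: 20.55
tool_pos: [0.5774, 0.2844, 0.1715]
tool_rot: [3.137, 1.559, 3.13]
ft_force: [1.5, 1.0, -1.0]
width: 0.898
```

```bash
python3 - <<'E'
from h import *
import pickle
go([.335,-.300,.19],np.radians(-90))
cm=vision.camera_model('wrist');pickle.dump(cm,open('w7.pkl','wb'));save('w7',vision.get_image('wrist'))
E
```

```text
t 20.6 pos [0.5774 0.2844 0.1715] q [0.44 0.53 1.62 0.01 1.   0.44] F [ 1.5  1.  -1. ] w 0.9 jawyaw -0.4
shift cm [ -1.57 -58.6  -23.87] rot [89.6 -0.5  0.5]
shift cm [ -1.57 -58.6  -23.87] rot [-90.4  -0.5  -0.5]
```

View pics/w7.png

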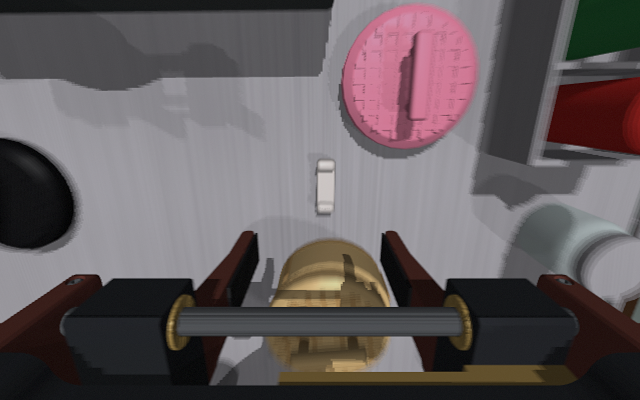

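Request:
{"method": "arm_command", "body": {"deltas": [[-2,0,0,8.2,0,0,-1],[-2,0,0,8.2,0,0,-1],[0,0,0,8.2,0,0,-1],[0,0,0,8.2,0,0,-1],[0,0,0,8.2,0,0,-1],[0,0,0,8.2,0,0,-1],[0,0,0,8.2,0,0,-1],[0,0,0,8.2,0,0,-1]]}}

```text
time: 21.4
tool_pos: [0.5839, 0.2873, 0.2282]
tool_rot: [1.97, 1.556, 0.775]
ft_force: [-0.2, -0.5, -0.4]
width: 0.996
```

Request:
{"method": "arm_command", "body": {"deltas": [[0,0,0,8.2,0,0,-1],[0,0,0,8.2,0,0,-1],[0,0,0,8.2,0,0,-1],[0,0,0,0,0,0,-1]]}}

```text
time: 21.8
tool_pos: [0.5836, 0.2871, 0.2272]
tool_rot: [2.429, 1.556, 0.784]
ft_force: [-0.5, 0.0, -0.3]
width: 1.001
```

```bash
python3 - <<'E'
from h import *
import pickle
cm=pickle.load(open('w7.pkl','rb'))
a=ray(cm,325.5,160,.016);b=ray(cm,325,215,.016);print('rest',(a+b)/2,np.degrees(np.arctan2(*(b-a)[[1,0]])),np.hypot(*(b-a)[:2]))
go([.335,-.300,.20],np.radians(-90))
E
```

```text
rest [0.58200902 0.28323377 0.016     ] -90.44904091392144 0.06393277096831051
t 21.8 pos [0.5836 0.2871 0.2272] q [0.44 0.46 1.59 0.01 1.08 2.08] F [-0.5  0.  -0.3] w 1.0 jawyaw -94.3
shift cm [  1.85 -20.45  60.42] rot [-4.3 -0.6 -0.6]
shift cm [  1.85 -20.45  60.42] rot [175.7  -0.9   1. ]
```

Request:
{"method": "arm_command", "body": {"deltas": [[0,-1.5,4.6,0,0,0,-1],[0,-1.5,4.6,0,0,0,-1],[0,-1.5,4.6,0,0,0,-1],[0,-1.5,4.6,0,0,0,-1],[0,-1.5,4.6,0,0,0,-1],[0,-1.5,4.6,0,0,0,-1],[0,-1.5,4.6,0,0,0,-1],[0,-1.5,4.6,0,0,0,-1]]}}

```text
time: 22.6
tool_pos: [0.4403, -0.0794, 0.2204]
tool_rot: [2.214, 1.55, 0.615]
ft_force: [1.1, 0.7, -0.4]
width: 1.003
```

```bash
python3 - <<'E'
from h import *
go([.335,-.300,.20],np.radians(-90))
E
```

```text
t 22.6 pos [ 0.4403 -0.0794  0.2204] q [-0.22  0.18  2.03  0.02  0.92  1.37] F [ 1.1  0.7 -0.4] w 1.0 jawyaw -91.6
shift cm [ 1.6  -9.93 22.38] rot [-1.6 -0.7 -1. ]
shift cm [ 1.6  -9.93 22.38] rot [178.4  -1.5   1.1]
```

Request:
{"method": "arm_command", "body": {"deltas": [[0.3,-2,4.4,-0.5,-0.4,-0.5,-1],[0.3,-2,4.4,0,0,0,-1],[0.3,-2,4.4,0,0,0,-1],[0.3,-2,4.4,0,0,0,-1],[0.3,-1.5,3,0,0,0,-1],[0,0,0,0,0,0,-1],[0,0,0,0,0,0,-1]]}}

```text
time: 23.3
tool_pos: [0.3369, -0.2959, 0.2041]
tool_rot: [1.624, 1.557, 0.057]
ft_force: [0.0, 0.2, -0.6]
width: 1.0
```

```bash
python3 - <<'E'
from h import *
import pickle
go([.335,-.300,.12],np.radians(-90))
cm=vision.camera_model('wrist');pickle.dump(cm,open('w8.pkl','wb'));save('w8',vision.get_image('wrist'))
for p in([.398,-.3,.012],[.3,-.298,.012],[.194,-.3,.01]):print(proj(cm,np.array(p)))
E
```

```text
t 23.3 pos [ 0.3369 -0.2959  0.2041] q [-0.75  0.21  2.04  0.01  0.89  0.81] F [ 0.   0.2 -0.6] w 1.0 jawyaw -89.8
shift cm [ 8.41 -0.3   0.41] rot [ 0.2 -0.  -0.8]
shift cm [ 8.41 -0.3   0.41] rot [-1.798e+02  1.200e+00 -1.000e-01]
[322.89744112 130.68177965]
[320.70095365 209.05695165]
[321.66090597 280.17282556]
```

View pics/w8.png

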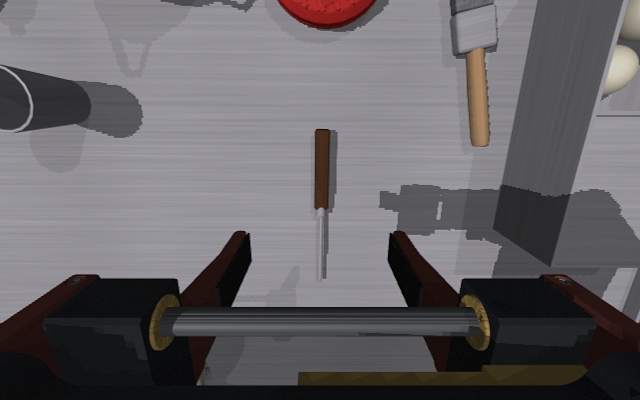

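```bash
python3 - <<'E'
from h import *
import pickle
cm=pickle.load(open('w8.pkl','rb'))
for u,v,z in((322,129.5,.012),(321.5,209.5,.012),(319.5,281,.01)):print(ray(cm,u,v,z).round(4))
go([.324,-.2985,.0165],np.radians(-90))
E
```

```text
[ 0.3994 -0.2989  0.012 ]
[ 0.2994 -0.299   0.012 ]
[ 0.1927 -0.297   0.01  ]
t 23.4 pos [ 0.3372 -0.2956  0.2041] q [-0.75  0.21  2.04  0.01  0.89  0.81] F [ 0.5 -0.6 -0.4] w 1.0 jawyaw -89.8
shift cm [18.74 -1.57  0.29] rot [ 0.2 -0.  -0.8]
shift cm [18.74 -1.57  0.29] rot [-1.797e+02  1.200e+00 -1.000e-01]
```

Request:
{"method": "arm_command", "body": {"deltas": [[2.5,-0.5,0.2,0,0,-0.8,-1],[3,-0.4,0.1,0,0,0,-1],[3,0,0,0,0,0,-1],[3,0,0,0,0,0,-0.5],[3,0,0,0,0,0,-0.2],[0,0,0,0,0,0,-0.2]]}}

```text
time: 23.95
tool_pos: [0.3348, -0.2946, 0.0573]
tool_rot: [0.871, 1.564, -0.674]
ft_force: [0.2, 0.1, 0.1]
width: 0.765
```

```bash
python3 - <<'E'
from h import *
go([.324,-.2985,.0165],np.radians(-90))
E
```

```text
t 23.9 pos [ 0.3348 -0.2946  0.0573] q [-0.75  0.49  2.12  0.    0.53  0.8 ] F [0.2 0.1 0.1] w 0.77 jawyaw -88.6
shift cm [ 4.07 -1.12  0.34] rot [ 1.4  0.3 -0.3]
shift cm [ 4.07 -1.12  0.34] rot [-178.6    0.5    0.4]
```

Request:
{"method": "arm_command", "body": {"deltas": [[1.5,-1.2,0.4,1.4,0,-0.3,-0.2],[1.5,0,0,0,0,0,-0.2],[0.5,0,0,0,0,0,-0.2],[0,0,0,0,0,0,-0.2]]}}

```text
time: 24.35
tool_pos: [0.3266, -0.2976, 0.0248]
tool_rot: [0.333, 1.564, -1.228]
ft_force: [0.2, 0.8, 0.2]
width: 0.597
```

```bash
python3 - <<'E'
from h import *
go([.324,-.299,.0165],np.radians(-90))
E
```

```text
t 24.4 pos [ 0.3266 -0.2976  0.0248] q [-0.76  0.56  2.13 -0.01  0.45  0.8 ] F [0.2 0.8 0.2] w 0.6 jawyaw -89.4
shift cm [ 0.83 -0.27  0.13] rot [ 0.6  0.4 -0.1]
shift cm [ 0.83 -0.27  0.13] rot [-179.4    0.2    0.6]
```

Request:
{"method": "arm_command", "body": {"deltas": [[0.6,-0.2,0.1,0.6,0.4,0,-0.2],[0.3,0,0,0,0,0,0],[0,0,0,0,0,0,0.5],[0,0,0,0,0,0,1],[0,0,0,0,0,0,1],[0,0,0,0,0,0,1],[0,0,0,0,0,0,1],[0,0,0,0,0,0,1]]}}

```text
time: 25.15
tool_pos: [0.3267, -0.2998, 0.0184]
tool_rot: [1.216, 1.564, -0.354]
ft_force: [-1.1, -0.7, -0.8]
width: 0.202
```

```bash
python3 - <<'E'
from h import *
go([.516,.285,.12],np.radians(90))
E
```

```text
t 25.1 pos [ 0.3267 -0.2998  0.0184] q [-0.77  0.57  2.13  0.01  0.43  0.79] F [-1.1 -0.7 -0.8] w 0.2 jawyaw -90.0
shift cm [-10.17  19.03 -58.45] rot [-180.     0.5    0.2]
shift cm [-10.17  19.03 -58.45] rot [ 0.   0.1 -0.3]
```

Request:
{"method": "arm_command", "body": {"deltas": [[-1,0,0,0,0,0,1],[-3,0,0,0,0,0,1],[-4,0,0,0,0,0,1],[-4,0,0,0,0,0,1],[-4,0,0,0,0,0,1],[-4,0,0,0,0,0,1],[0,0,0,-8,0,0,1],[0,0,0,-8.2,0,0,1]]}}

```text
time: 25.95
tool_pos: [0.3244, -0.2984, 0.2309]
tool_rot: [0.901, 1.564, -0.379]
ft_force: [0.6, 0.3, -0.5]
width: 0.202
```

Request:
{"method": "arm_command", "body": {"deltas": [[0,0,0,-8.2,0,0,1],[0,0,0,-8.2,0,0,1],[0,0,0,-8.2,0,0,1],[0,0,0,-8.2,0,0,1],[0,0,0,-8.2,0,0,1],[0,0,0,-8.2,0,0,1],[0,0,0,-8.2,0,0,1],[0,0,0,-8.2,0,0,1]]}}

```text
time: 26.75
tool_pos: [0.3224, -0.2965, 0.2372]
tool_rot: [-0.467, 1.559, -0.554]
ft_force: [-1.1, 0.4, -0.4]
width: 0.2
```

```bash
python3 - <<'E'
from h import *
go([.510,.285,.20],np.radians(0))
E
```

```text
t 26.8 pos [ 0.3224 -0.2965  0.2372] q [-0.77  0.14  2.03  0.    0.96 -0.69] F [-1.1  0.4 -0.4] w 0.2 jawyaw -4.9
shift cm [ 3.55 59.57 13.64] rot [-4.9  0.6  0.3]
shift cm [ 3.55 59.57 13.64] rot [175.1   0.5  -0.9]
```

Request:
{"method": "arm_command", "body": {"deltas": [[0.1,3,0.8,0,0,0,1],[0.1,4.7,1.1,0,0,0,1],[0.1,4.7,1.1,0,0,0,1],[0.1,4.7,1.1,0,0,0,1],[0.1,4.7,1.1,0,0,0,1],[0.1,4.7,1.1,0,0,0,1],[0.1,4.7,1.1,0,0,0,1],[0.1,4.7,1.1,0,0,0,1]]}}

```text
time: 27.55
tool_pos: [0.4381, 0.0618, 0.2334]
tool_rot: [-0.439, 1.551, -0.53]
ft_force: [0.9, -0.8, -0.5]
width: 0.205
```

Request:
{"method": "arm_command", "body": {"deltas": [[0.3,4.7,1.1,0,0,0,1],[0.3,4.7,1.1,0,0,0,1],[0.3,4.5,1.1,0,0,0,1],[0.3,4,1,0,0,0,1],[0,0,0,-8.2,0,0,1],[0,0,0,-8.2,0,0,1],[0,0,0,-8.2,0,0,1],[0,0,0,-8.2,0,0,1]]}}

```text
time: 28.35
tool_pos: [0.4966, 0.2507, 0.2251]
tool_rot: [-0.898, 1.549, -0.389]
ft_force: [0.9, 0.5, -0.7]
width: 0.204
```

```bash
python3 - <<'E'
from h import *
go([.510,.285,.12],np.radians(90))
E
```

```text
t 28.4 pos [0.4966 0.2507 0.2251] q [ 0.45  0.33  1.8  -0.02  0.99 -0.04] F [ 0.9  0.5 -0.7] w 0.2 jawyaw 29.1
shift cm [10.5   2.52  2.69] rot [-60.9   0.2   1.3]
shift cm [10.5   2.52  2.69] rot [119.1   1.5  -0.2]
```

Request:
{"method": "arm_command", "body": {"deltas": [[0,0,0,-7.7,0,0,1],[0,0,0,-7.7,0,0,1],[0,0,0,-7.7,0,0,1],[0,0,0,-7.7,0,0,1],[0,0,0,-7.7,0,0,1],[0,0,0,-7.7,0,0,1],[0,0,0,-7.7,0,0,1],[0,0,0,-7.7,0,0,1]]}}

```text
time: 29.15
tool_pos: [0.493, 0.2493, 0.2298]
tool_rot: [-2.078, 1.55, -0.448]
ft_force: [-0.8, 0.7, 0.1]
width: 0.202
```

```bash
python3 - <<'E'
from h import *
go([.510,.285,.10],np.radians(90))
E
```

```text
t 29.1 pos [0.493  0.2493 0.2298] q [ 0.46  0.32  1.81 -0.02  1.   -1.16] F [-0.8  0.7  0.1] w 0.2 jawyaw 93.4
shift cm [12.97 -1.67  3.59] rot [ 3.4 -0.5  1.1]
shift cm [12.97 -1.67  3.59] rot [-176.6   -1.6   -0.8]
```

Request:
{"method": "arm_command", "body": {"deltas": [[0,0.7,2,1.7,-0.5,0,1],[0,0.6,1.9,1.7,0,0,1],[3,0,0,0,0,0,1],[3,0,0,0,0,0,1],[3,0,0,0,0,0,1],[3,0,0,0,0,0,1],[0,0,0,0,0,0,1]]}}

```text
time: 29.85
tool_pos: [0.4796, 0.289, 0.1123]
tool_rot: [-1.457, 1.547, 0.117]
ft_force: [-0.5, 0.5, -0.3]
width: 0.203
```

```bash
python3 - <<'E'
from h import *
go([.480,.288,.024],np.radians(90))
save('w9',vision.get_image('wrist'))
E
```

```text
t 29.9 pos [0.4796 0.289  0.1123] q [ 0.53  0.5   1.87 -0.01  0.76 -1.04] F [-0.5  0.5 -0.3] w 0.2 jawyaw 90.2
shift cm [ 8.82  0.17 -0.13] rot [0.2 0.2 1.3]
shift cm [ 8.82  0.17 -0.13] rot [-179.8   -2.1    0.2]
```

View pics/w9.png

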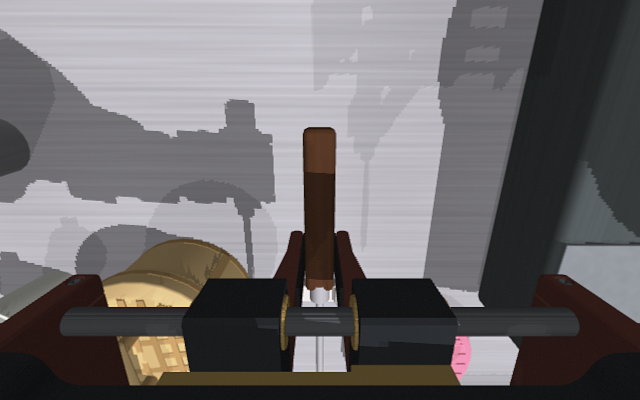

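Request:
{"method": "arm_command", "body": {"deltas": [[2.5,0.1,0,0,0,0,1],[2.5,0.1,0,0,0,0,1],[1.8,0,0,0,0,0,1],[0.5,0,0,0,0,0,1],[0,0,0,0,0,0,1]]}}

```text
time: 30.4
tool_pos: [0.4865, 0.2932, 0.0495]
tool_rot: [-1.291, 1.532, 0.282]
ft_force: [0.3, -0.4, 0.4]
width: 0.203
```

```bash
python3 - <<'E'
from h import *
go([.480,.288,.021],np.radians(90))
save('s2',cv2.resize(vision.get_image('scene')[180:330,290:490],None,fx=3.5,fy=3.5,interpolation=cv2.INTER_CUBIC))
E
```

```text
t 30.4 pos [0.4865 0.2932 0.0495] q [ 0.53  0.61  1.88 -0.02  0.62 -1.03] F [ 0.3 -0.4  0.4] w 0.2 jawyaw 90.2
shift cm [ 2.82  0.76 -0.55] rot [0.1 0.6 2.1]
shift cm [ 2.82  0.76 -0.55] rot [-179.8   -3.3    1. ]
```

View pics/s2.png

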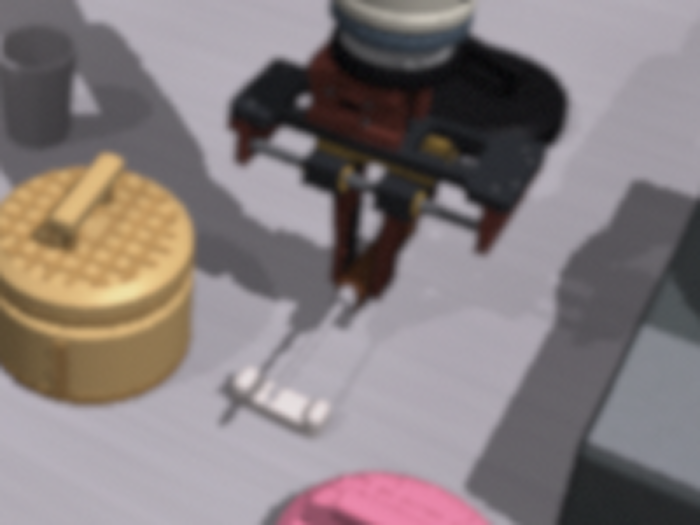

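Request:
{"method": "arm_command", "body": {"deltas": [[0.5,0.7,-0.5,0,0.6,0.7,1],[0.9,0,0,0,0,0,1],[0.6,0,0,0,0,0,1],[0,0,0,0,0,0,1]]}}

```text
time: 30.85
tool_pos: [0.4817, 0.2891, 0.0318]
tool_rot: [-1.488, 1.541, 0.085]
ft_force: [0.0, -0.5, -0.7]
width: 0.203
```

```bash
python3 - <<'E'
from h import *
go([.480,.287,.021],np.radians(90))
E
```

```text
t 30.9 pos [0.4817 0.2891 0.0318] q [ 0.53  0.63  1.88 -0.02  0.6  -1.03] F [ 0.  -0.5 -0.7] w 0.2 jawyaw 90.1
shift cm [ 1.08  0.2  -0.21] rot [0.1 0.1 1.7]
shift cm [ 1.08  0.2  -0.21] rot [-179.8   -2.6    0.2]
```

Request:
{"method": "arm_command", "body": {"deltas": [[0.6,0.2,-0.2,0,0,0.3,1],[0.4,0,0,0,0,0,1],[0.2,0,0,0,0,0,1],[0,0,0,0,0,0,1]]}}

```text
time: 31.25
tool_pos: [0.4802, 0.2872, 0.0203]
tool_rot: [-1.462, 1.547, 0.111]
ft_force: [-0.5, 0.3, 1.6]
width: 0.203
```

```bash
python3 - <<'E'
from h import *
go([.480,.287,.021],np.radians(90))
E
```

```text
t 31.2 pos [0.4802 0.2872 0.0203] q [ 0.52  0.65  1.89 -0.02  0.58 -1.04] F [-0.5  0.3  1.6] w 0.2 jawyaw 90.1
shift cm [-0.07  0.02 -0.02] rot [0.1 0.2 1.4]
shift cm [-0.07  0.02 -0.02] rot [-179.9   -2.1    0.2]
```

Light contact at the expected height, so I'm releasing.

Request:
{"method": "arm_command", "body": {"deltas": [[0,0,0,0,0,0,0.5],[0,0,0,0,0,0,0.4],[0,0,0,0,0,0,0.2],[0,0,0,0,0,0,0.1],[0,0,0,0,0,0,0.1],[-1,0,0,0,0,0,0.1],[-3,0,0,0,0,0,0.1],[-4,0,0,0,0,0,0.1]]}}

```text
time: 32.05
tool_pos: [0.4753, 0.2852, 0.0977]
tool_rot: [-1.746, 1.556, -0.173]
ft_force: [0.4, -0.1, -0.8]
width: 0.446
```

Request:
{"method": "arm_command", "body": {"deltas": [[-4,0,0,0,0,0,0],[-4,0,0,0,0,0,0],[0,4,0,0,0,0,0],[0,4,0,0,0,0,0],[0,3,2,0,0,0,0],[0,0,4,0,0,0,0],[0,0,4,0,0,0,0],[0,0,0,0,0,0,0]]}}

```text
time: 32.85
tool_pos: [0.3631, 0.3887, 0.1919]
tool_rot: [-1.308, 1.54, 0.261]
ft_force: [0.0, -0.0, -0.2]
width: 0.499
```

```bash
python3 - <<'E'
from h import *
go([.4,.3,.2])
a=vision.get_image('top')[85:255,170:440];b=vision.get_image('scene')[170:330,180:480]
a=cv2.resize(a,None,fx=2.2,fy=2.2,interpolation=cv2.INTER_CUBIC)[:374];b=cv2.resize(b,(594,317),interpolation=cv2.INTER_CUBIC)
save('f1',a);save('f2',b)
save('fin',np.vstack([cv2.resize(a,(460,290)),cv2.resize(b,(460,250))]).copy())
E
```

```text
t 32.9 pos [0.3631 0.3887 0.1919] q [ 0.81  0.34  1.89 -0.02  0.89 -0.75] F [ 0.  -0.  -0.2] w 0.5 jawyaw 89.9
shift cm [-0.77 -3.73 -8.86]
```

View pics/fin.png

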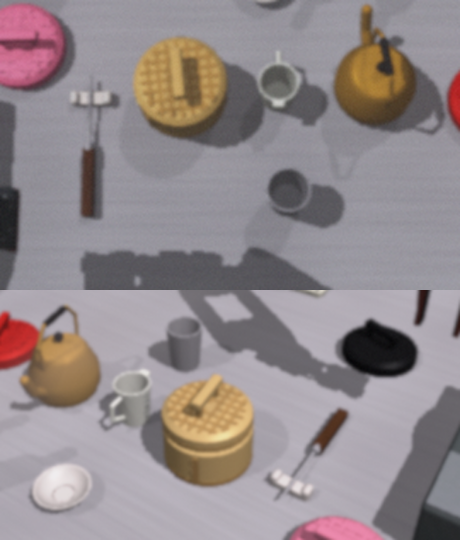

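```bash
python3 - <<'E'
from h import *
cm=vision.camera_model('top')
for n,u,v,z in(('rest',90.5,98,.015),('pickrear',88,216,.012),('handlefront',89.5,150,.015),('tip',92.5,78,.015),('lid',180.5,81.5,.088),('cup',279,82,.068),('kettle',375,84,.045),('tumbler',289,190,.078)):
    print(n,ray(cm,u/1.704+170-.3,v/1.706+85-.3,z)[:2].round(3))
E
```

```text
rest [0.581 0.286]
pickrear [0.406 0.284]
handlefront [0.502 0.285]
tip [0.611 0.284]
lid [0.58  0.147]
cup [0.584 0.011]
kettle [ 0.588 -0.127]
tumbler [ 0.429 -0.   ]
```

```bash
python3 -c "
from cell import manip
print(manip.hand_in())"
```

```text
the job is handed in; nothing more can be done
None
```

I set out the whole station and handed it in at about 33 s of the 112 s allowed; no verdict was reported. The gripper was open and clear of everything at hand-in.

The last overhead and scene pictures show:

| Item | Last measured result (aim) |
|---|---|
| Lid | flush on the basket, about 3–7 mm off the steamer's centre by the separate estimates (limit 12 mm) |
| Cup | upright, about 139 mm from each of steamer and kettle (limit 157 mm) |
| Rest | about 136 mm from the steamer, away from the kettle, lengthwise along the row (102–168 mm) |
| Pick | shaft in the saddle about 2 mm from its middle, handle towards the robot, fore-aft |

- **Not moved:** the tumbler and kettle read where they were at the start. The steamer's rim was hidden under the lid, so I could only judge from the scene picture that it had not moved.
- **Not measured:** the raised point was not measured directly. It follows from the rest lying about 126 mm along the pick, which gives a tilt of about 0.026 rad (0.013–0.12 wanted).
- **Disagreement:** the steamer and kettle estimates differed by up to 7 mm and 17 mm in x between views. The lid's offset above includes that spread. No check failed.

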